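# Clamp the compact computer on the desk riser with the knob under its shelf

### The arm

A 7-joint arm with a two-finger parallel gripper is mounted at the origin on the work surface. World frame = base frame: x ahead of the robot, y to its left, z up, the work surface at z = 0. Lengths are in mm, angles in rad, forces in N, time in s.
With the tool pointing down it reaches from about 425 to 875 mm from the base axis. Payload 8.4 kg.
Tool frame: the origin (TCP) lies midway between the tips of the shut fingers; the grasp point (between the pads) lies hold_point_z behind it (hold_point_z is the distance from the TCP to the grasp point, in mm); z points along the fingers, x is the direction in which the jaws open and shut, and the axes are right-handed (so a half turn about z gives the same grasp; the last joint's range is limited). The gripper opens to 87 mm and grips with 3 to 60 N. Pads are 19 mm wide; open, the fingers measure 117 mm over their backs; the gripper's body (75 mm by 190 mm) begins 51 mm behind the grasp point.
Start: joints at [1.133, 0.333, 0.04, 1.465, -0.013, 1.343, -0.059], TCP at [216.008, -613.029, 222.546] pointing down, gripper open.
Joint ranges: [-2.58, 2.58], [-0.38, 2.09], [-1.3, 1.39], [0.25, 2.4], [-1.5, 4.64], [0.08, 2.09], [-2.65, 2.65]. Speed limits (rad/s): [2.22, 2.22, 2.79, 2.79, 3.14, 3.14, 3.14].

### API

Orientations are given as a 3x3 rotation matrix whose columns are the frame's x, y, z axes.
In Python, from cell import * gives the robot as it stands.
- The arm moves only by the shell command python3 -m jog 'ROWS'. ROWS is JSON, a list of rows, each an object with "travel": the shift along the tool's x, y, z in units of 50 mm (1.0 is 50 mm), a list of three; "spin": the turn about the tool's z in units of 8 degrees (1.0 is 8 degrees); "jaw": the opening, from 0 (shut) to 1 (fully open). In form: [{"travel": [x, y, z], "spin": spin, "jaw": jaw}, ...]. A call has exactly 5 rows; each row is the pose to reach, as a shift and turn from the pose commanded when the call began, along the tool's axes at that moment; what a row does not reach only later rows make up. A row lasts 1/10 s, in which the tool goes at most 50 mm and 8.59 degrees, less where a joint would pass 70% of its speed; a pose out of reach is approached as far as the arm can. A call with a gripper value outside its range is refused whole. The fingers move at their own pace and stop on an object; the grip force is fixed at half the most. Time passes only in rows, so rows that repeat a pose let the fingers close, or fill a call up. It gives the time, the measured TCP pose, the force and the opening at its end, in the units of the state.
- read_state(): the state, without advancing time (a new reading comes with each control period).
- snapshot(name): name is "scene" or "top"; returns a dict with "frame" (384x512x3 uint8, red, green, blue), "range_z" (384x512 float32, mm along the optical axis (not along the pixel's ray), 0 where there is no reading), "fx", "fy", "cx", "cy" (pixels), "rvec" (rotation vector, rad) and "tvec" (3), from world to camera coordinates, as OpenCV has them. Camera axes: x right, y down, z forward; pixel columns grow to the right and rows downward; lengths in mm; the calibration is good to about 2 mm. A picture is of the moment at which its call begins.
- finish_job(): hands the job in, once; it reports no verdict.
The state is a dict: "time_s": time; "joint_pos": joint angles; "dq": joint speeds; "effort": joint torques, N m; "tool_pos": TCP position; "tool_rot": TCP orientation; "wrist_force": force on the tool from outside, world axes, zero at the start; "moment": the same for the moment, N m; "opening": opening from 0.0 (shut) to 1.0 (fully open).
Only numpy, scipy, OpenCV 4.12 (cv2) and the standard library are available. Lean on these libraries where they do the work, as an engineer would, in place of code of your own. Each camera call takes 0.05 s, during which the arm holds its last target.

### The job

On the riser shelf, gently slide the small grey computer to the left along the shelf until its side is fully against the metal end stop. Then tighten the four-armed knob under the shelf's front edge (arm nearest you towards your right, several pushes may be needed) until the clamp's jaw grips the computer snugly; stop soon after the turning clearly gets heavier and do not overtighten. Let go of everything and leave the other things on the desk and shelf where they are.

Things in the scene. Friction and masses are not known exactly. Their poses are not given: they have to be found in the camera images.
- shelf: (All sizes in mm.) Riser shelf fixed to the desk: wood board 218 deep x 500 wide x 15 thick, top 120 above the desk, on steel side panels at local y = +-235; open in front and behind. Place and yaw (up to 0.25 rad) vary. Origin on the desk straight below the knob's axis; x points away from the robot, y left along the shelf, z up. Front edge at local x = -8, back edge at 210.
- stop_face (a point): Middle of the right-hand face of the end stop, an aluminium block 75 (x) x 12 (y) x 30 high on the board: shelf x = 105, y = 90, 135 mm above the desk. An aluminium fence (200 long, 30 high) stands behind the computer, its front face fixed somewhere between shelf x = 157 and 169: so the knob angle at which the clamp bites is not known beforehand.
- knob_hub (a point): Centre of the black knob under the shelf, on its vertical axis, 88 mm above the desk. Hub 34 across. Four straight arms at 90 degrees, each 14 wide, 18 high (79 to 97 above the desk), reach 79 from the axis, with round ends 18 across. Arms pointing forward stick out up to 71 beyond the shelf's front edge: shut fingertips lowered there can push them sideways.
- knob (a joint): Turn of the knob, rad, 0 to 3.4, starts at 0 to 0.3. At 0 the arms lie along shelf x and y. Grows on tightening: counter-clockwise from above, nearest arm to the robot's right (-y). Drag 0.3 N m, stays where left. The jaw bites between 1.2 and 2.4; then torque rises by 0.1 N m per 10 N of jaw force (about 0.11 rad). Wanted: jaw 17 N (8 to 30), torque about 0.47 N m (7.6 N at 62 mm).
- jaw: Aluminium clamp jaw with a sprung black rubber pad (9 N per mm, gives 6), on the shelf in front of the computer, 24 thick, 70 wide, 28 mm high; driven by the knob, 10 mm per rad. Origin on the shelf's top, in the plane of the relaxed pad's face (which looks to shelf +x), at mid width: shelf x = 45 at knob 0, y = 35.
- pc: Small grey computer, loose on the shelf between jaw and fence, 100 (x) x 110 (y) x 36 mm high, about 0.5 kg. Origin: centre of its underside; x away from the robot, y left, within 0.04 rad of the shelf's. Starts 50 to 100 short of the end stop; against it the origin is at shelf y = 35. Pushed on its right side it slides with 2 to 6 N; push with no more than 25 N.
- pen_cup: black open pen cup on the shelf's left end, 64 across, 95 high mm; origin under its centre; leave it alone.
- card_box: brown cardboard card box on the shelf's right end, 70 x 60 x 35 mm; origin under its centre; leave it alone.
- tape: clear ring of tape lying on the shelf, 60 across, 20 high mm; origin under its centre; leave it alone.
- phone: black phone lying on the table to the front left of the shelf, 150 x 73 x 9 mm; origin under its centre; leave it alone.
- pen: blue pen on the table to the front right of the shelf, 140 long, 9 thick mm; origin under its centre; leave it alone.
- mouse: black computer mouse on the table to the right of the shelf, 100 x 58 x 26 mm; origin under its centre; leave it alone.
- notebook: dark blue notebook lying on the table under the shelf, 150 x 110 x 14 mm; origin under its centre; leave it alone.
Things that resemble listed ones, but are neither listed nor needed, are in the scene too. Of the things shaped like the pc, the grey one is meant.

How it is judged:
By the outcome, as a careful person would: the job done as asked, in the order asked, and still so for the second after the job is handed in, with the robot touching nothing.
It also fails if it takes over 72 s, if anything falls off the work surface, if the arm or the gripper's body presses on something with over 40 N, if the wrist force passes 120 N, or if a joint passes its speed limit or range.

## Working session

There is one attempt and no reset: what is moved stays moved. The work goes in short steps, Python scripts to look and compute and a shell command to move; the robot and the scene stay as the last step left them, time stands still between calls to the robot, and variables do not carry over. Pictures are saved under pics/ and viewed, and the job is handed in when it is done.

```bash
mkdir -p pics; ls
python3 - <<'E'
from cell import *
import cv2,numpy as np
s=read_state();print({k:np.round(v,3).tolist() for k,v in s.items()})
for n in("scene","top"):
    d=snapshot(n);cv2.imwrite(f"pics/{n}0.png",cv2.resize(d["frame"][:,:,::-1],(800,600)))
    np.savez(f"{n}0.npz",**d);print(n,d["fx"],d["cx"],d["cy"],d["rvec"],d["tvec"])
E
```

```text
pics
{'time_s': 0.0, 'joint_pos': [1.133, 0.334, 0.04, 1.466, -0.013, 1.343, -0.058], 'dq': [-0.0, 0.002, 0.001, -0.001, 0.001, -0.001, 0.001], 'effort': [-0.0, -65.636, 1.335, -40.381, -0.06, 0.045, 0.0], 'tool_pos': [215.826, -612.615, 221.657], 'tool_rot': [[0.332, -0.943, -0.001], [-0.943, -0.332, 0.001], [-0.002, 0.0, -1.0]], 'wrist_force': [-0.273, -0.227, 1.262], 'moment': [-0.002, -0.014, 0.015], 'opening': 1.0}
scene 351.3229999060988 252.34356410539974 186.05128363250697 [ 1.28095378  2.22077915 -0.99485767] [ 327.4497679  -234.57971505 1217.19892831]
top 461.13690865792495 260.19934869865347 188.6765517879823 [ 2.15132175 -2.15854456  0.17984443] [ -47.73301567  541.79182725 1001.29228133]
```

View pics/scene0.png

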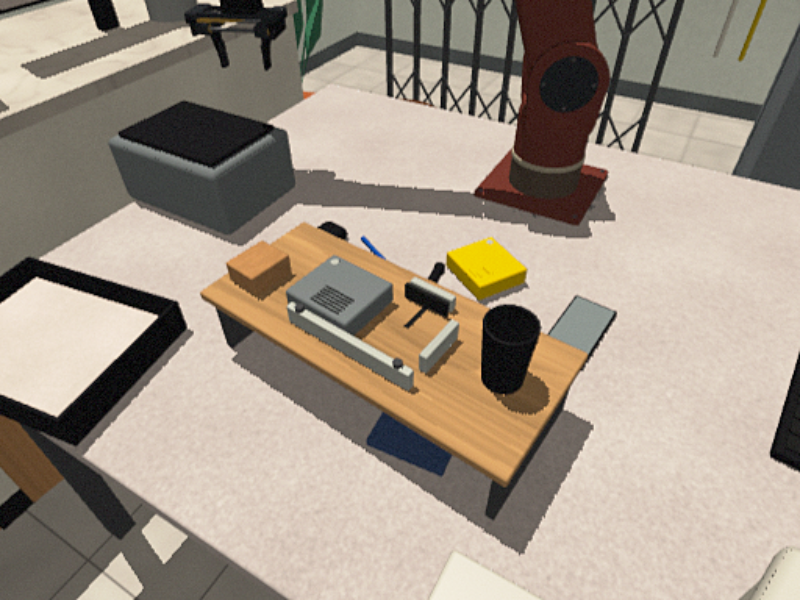

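View pics/top0.png

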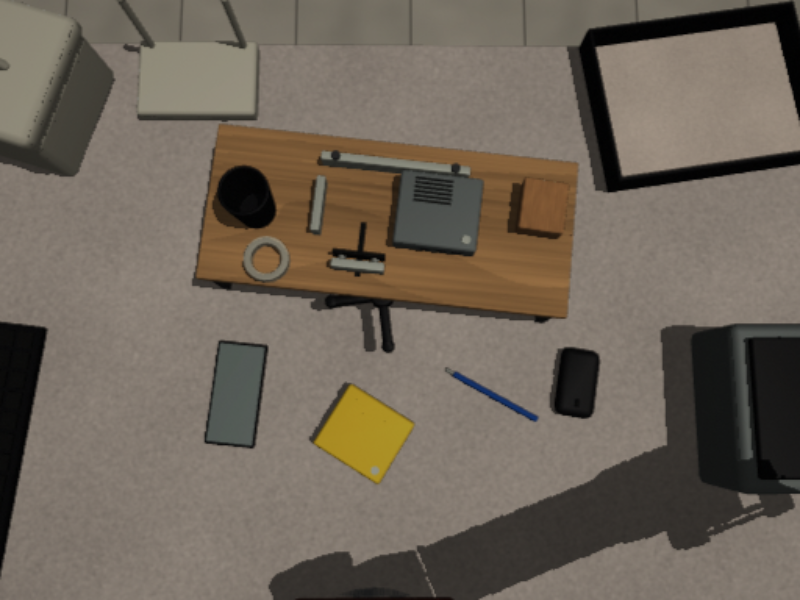

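The top view (800x600) has three box-shaped candidates: a grey box on the shelf at (437,210), a yellow box on the desk at (365,433), and an off-white router at (197,80). The grey one on the shelf is the computer, because it matches in colour and sits between the jaw (357,264) and the fence (395,163). The knob arms show at (385,330) and (345,300). I'll check an enlarged crop and take measurements.

```bash
cat > h.py <<'E'
import numpy as np,cv2
from cell import *
def ray(d,uv,z):
    R=cv2.Rodrigues(np.array(d["rvec"]))[0];t=np.array(d["tvec"]).ravel()
    uv=np.atleast_2d(uv).astype(float)
    c=-R.T@t
    r=np.c_[(uv[:,0]-d["cx"])/d["fx"],(uv[:,1]-d["cy"])/d["fy"],np.ones(len(uv))]@R
    return c+r*((z-c[2])/r[:,2])[:,None]
def cloud(d):
    v,u=np.mgrid[:384,:512];z=d["range_z"]
    R=cv2.Rodrigues(np.array(d["rvec"]))[0];t=np.array(d["tvec"]).ravel()
    p=np.stack([(u-d["cx"])/d["fx"]*z,(v-d["cy"])/d["fy"]*z,z],-1)
    P=(p-t)@R; P[z==0]=np.nan
    return P
def rect(P):
    r=cv2.minAreaRect(P[:,:2].astype(np.float32));return r, cv2.boxPoints(r)
E
python3 - <<'E'
from h import *
d=dict(np.load("top0.npz"))
P=cloud(d);f=d["frame"].astype(int);v,u=np.mgrid[:384,:512]
roi=(u>120)&(u<375)&(v>75)&(v<210)
h=P[...,2]
hsv=cv2.cvtColor(d["frame"],cv2.COLOR_RGB2HSV)
board=roi&(abs(h-120)<6)
r,b=rect(P[board]);print("board",r);print(b.round(1))
pc=roi&(abs(h-156)<6)&(u>245)&(u<312)
r,b=rect(P[pc]);print("pc",pc.sum(),r,np.nanmedian(h[pc]));print(b.round(1))
st=roi&(h>140)&(h<158)&(u>190)&(u<212)
r,b=rect(P[st]);print("stop",st.sum(),r,np.nanmedian(h[st]));print(b.round(1))
jw=roi&(h>138)&(u>205)&(u<248)&(v>158)&(v<178)
r,b=rect(P[jw]);print("jaw",jw.sum(),r,np.nanmedian(h[jw]))
kn=(u>200)&(u<260)&(v>185)&(v<230)&(h>70)&(h<110)
r,b=rect(P[kn]);print("knob",kn.sum(),r,np.nanmedian(h[kn]));print(b.round(1))
k=P[kn];print(k[np.argmin(k[:,0])])
ye=(hsv[...,0]>20)&(hsv[...,0]<35)&(hsv[...,1]>180)&(v>230)
r,b=rect(P[ye]);print("yellow",r,np.nanmax(h[ye]));print(b.round(1))
c=d["frame"][80:300,180:340,::-1];cv2.imwrite("pics/crop0.png",cv2.resize(c,None,fx=2.7,fy=2.7,interpolation=2))
E
```

```text
board ((635.1409912109375, -25.872528076171875), (500.6360778808594, 219.36203002929688), 83.71051788330078)
[[ 498.7 -262.7]
 [ 716.7 -286.7]
 [ 771.6  210.9]
 [ 553.5  235. ]]
pc 2622 ((645.827392578125, -79.41328430175781), (132.80116271972656, 117.2405776977539), 84.63301849365234) 154.9541206821706
[[ 581.3 -140. ]
 [ 698.  -151. ]
 [ 710.4  -18.8]
 [ 593.7   -7.8]]
stop 261 ((666.6443481445312, 66.67764282226562), (13.838119506835938, 109.50395202636719), 81.93466186523438) 148.69109561188327
[[611.5  67.5]
 [719.9  52.1]
 [721.8  65.8]
 [613.4  81.2]]
jaw 341 ((573.3451538085938, 16.38440704345703), (68.82403564453125, 24.75904083251953), 83.35054016113281) 144.943406660685
knob 438 ((496.5347595214844, 17.139232635498047), (103.37809753417969, 69.86579895019531), 82.955810546875) 95.73495102405232
[[455.5 -29.9]
 [524.9 -38.4]
 [537.5  64.2]
 [468.2  72.7]]
[456.59857705 -22.20225677  86.83167767]
yellow ((344.0627746582031, 13.558258056640625), (106.82894134521484, 100.81314086914062), 57.81657028198242) 42.714144463474256
[[273.   -4.8]
 [358.3 -58.5]
 [415.2  31.9]
 [329.9  85.6]]
```

View pics/crop0.png

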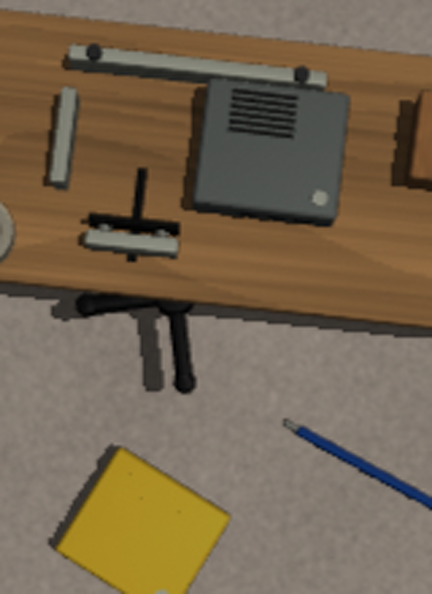

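The crop confirms it: the grey box with vents and a light button, lying between fence and jaw. Next I'll refine the measurements in the shelf frame.

```bash
cat >> h.py <<'E'
ya=np.array([.1095,.994]);xa=np.array([.994,-.1095]);O=np.array([534.7,-14.8])
def loc(P): q=np.asarray(P)[...,:2]-O; return np.stack([q@xa,q@ya],-1)
def wor(l): l=np.asarray(l,float); return O+l[...,:1]*xa+l[...,1:2]*ya
E
python3 - <<'E'
from h import *
import cell
print([n for n in dir(cell) if n[0]!='_'], getattr(cell,'hold_point_z',None))
d=dict(np.load("top0.npz"));P=cloud(d);h=P[...,2];L=loc(P);v,u=np.mgrid[:384,:512]
pct=lambda m,n:print(n,m.sum(),np.nanpercentile(L[m],[1,5,50,95,99],axis=0).round(1).T.tolist(),np.nanmedian(h[m]).round(1))
x,y=L[...,0],L[...,1]
s=(abs(x-100)<115)&(abs(y)<255)
pct(s&(abs(h-120)<4),"board")
pct(s&(h>153)&(h<162)&(y<10)&(y>-130),"pc")
pct(s&(h>135)&(y<-140),"box")
pct(s&(h>143)&(y>70)&(y<110)&(x<145),"stop")
pct(s&(h>139)&(y>-5)&(y<75)&(x<60),"jaw")
pct(s&(h>150)&(y>110)&(x>60),"cup")
pct((h>83)&(h<105)&(x<-10)&(x>-95)&(abs(y)<90),"knob")
k=(h>83)&(h<105)&(x<-40)&(x>-95)&(abs(y)<60)
q=L[k];print("arm dir",np.arctan2(-q[:,1].mean(),-q[:,0].mean()),np.median(h[k]))
# fence
pct(s&(h>143)&(h<153)&(x>150)&(y>20),"fence")
# pc by colour, top-face contour at 156
hsv=cv2.cvtColor(d["frame"],cv2.COLOR_RGB2HSV)
m=((hsv[...,1]<75)&(s&(h>125))&(y>-130)&(y<10)&(x<150)&(h>152)).astype(np.uint8)
c=max(cv2.findContours(m,0,2)[0],key=cv2.contourArea)
r=cv2.minAreaRect(c);b=cv2.boxPoints(r);w=ray(d,b,156);print("pc corners loc",loc(w).round(1).tolist())
print("stop face W",wor([105,90]))
E
```

```text
['Unreachable', 'finish_job', 'hold_point_z', 'read_state', 'snapshot'] 18.700000000000003
board 16116 [[-6.7, -0.8, 80.0, 200.7, 207.3], [-245.5, -228.7, 19.7, 229.9, 245.5]] 119.2
pc 2247 [[62.0, 65.9, 110.7, 155.2, 168.1], [-115.4, -111.0, -63.6, -14.3, -9.8]] 155.3
box 1036 [[97.3, 98.8, 129.8, 163.1, 166.5], [-228.8, -226.3, -198.5, -171.4, -169.5]] 153.9
stop 219 [[67.8, 70.4, 103.1, 138.0, 141.2], [89.7, 90.2, 95.3, 101.3, 102.1]] 148.7
jaw 335 [[23.0, 23.7, 32.5, 46.2, 47.2], [1.2, 3.7, 35.6, 66.1, 68.9]] 145.0
cup 807 [[62.1, 63.8, 98.9, 119.8, 122.4], [149.2, 151.1, 184.3, 206.4, 209.1]] 194.5
knob 351 [[-75.4, -71.5, -23.7, -10.8, -10.2], [-21.9, -18.5, -4.8, 70.0, 74.7]] 95.5
arm dir 0.2220117339055679 95.29205163099434
fence 213 [[164.4, 164.7, 169.1, 175.6, 176.5], [20.9, 23.5, 56.8, 96.0, 98.4]] 148.6
pc corners loc [[59.9, -7.4], [151.0, -8.0], [149.9, -117.6], [58.8, -115.4]]
stop face W [648.925   63.1625]
```

Run:
```python
from h import *
for n in("top0","scene0"):
    d=dict(np.load(n+".npz"));P=cloud(d);x,y,h=P[...,0],P[...,1],P[...,2]
    for nm,m in (("path",(x>150)&(x<620)&(y<-230)&(y>-700)&(h>30)&(h<900)),("tray",(x>550)&(x<850)&(y<-290)&(y>-600)&(h>20))):
        if m.sum(): print(n,nm,m.sum(),np.nanpercentile(P[m],[1,10,50,90,99],axis=0).round().T.tolist())
```

```text
top0 path 7789 [[275.0, 299.0, 399.0, 535.0, 611.0], [-550.0, -534.0, -481.0, -257.0, -233.0], [34.0, 70.0, 137.0, 152.0, 155.0]]
top0 tray 5383 [[711.0, 732.0, 787.0, 837.0, 849.0], [-597.0, -570.0, -463.0, -366.0, -343.0], [22.0, 25.0, 28.0, 50.0, 61.0]]
scene0 path 7295 [[180.0, 231.0, 408.0, 491.0, 568.0], [-695.0, -664.0, -545.0, -470.0, -238.0], [33.0, 58.0, 140.0, 320.0, 352.0]]
scene0 tray 4128 [[715.0, 729.0, 785.0, 838.0, 849.0], [-596.0, -567.0, -454.0, -350.0, -340.0], [21.0, 27.0, 29.0, 55.0, 61.0]]
```

```bash
python3 -m jog '[{"travel":[-0.4,-0.75,0],"spin":0.64,"jaw":0},{"travel":[-0.8,-1.5,0],"spin":1.28,"jaw":0},{"travel":[-1.2,-2.25,0],"spin":1.92,"jaw":0},{"travel":[-1.6,-3.0,0],"spin":2.56,"jaw":0},{"travel":[-2.0,-3.75,0],"spin":3.2,"jaw":0}]'
cat > st.py <<'E'
from h import *
s=read_state();p=np.array(s["tool_pos"]);R=np.array(s["tool_rot"])
print("t",round(s["time_s"],2),"loc",loc(p).round(1),"z",p[2].round(1),"xang from -ya deg",round(np.degrees(np.arctan2(R[1,0],R[0,0])-np.arctan2(-ya[1],-ya[0])),2),"F loc",(np.array(s["wrist_force"])[:2]@np.c_[xa,ya]).round(2),"Fz",round(s["wrist_force"][2],2),"Mz",round(s["moment"][2],2),"open",round(s["opening"],2),"q7",np.round(s["joint_pos"],2))
import sys
if len(sys.argv)>2:
    t=np.array([float(a) for a in sys.argv[1:4]]);w=np.r_[wor(t[:2]),t[2]]-p
    print("travel to target",(R.T@w/50).round(3), "spin",)
E
python3 st.py 108 -145 222
```

```text
time_s: 0.6
tool_pos: [360.4, -454.8, 222.2]
tool_rot: [[-0.112, -0.994, -0.0], [-0.994, 0.112, 0.0], [-0.0, 0.0, -1.0]]
wrist_force: [0.6, 0.2, -0.0]
opening: 0.629
t 0.6 loc [-125.1 -456.5] z 222.2 xang from -ya deg -0.12 F loc [0.6  0.25] Fz -0.05 Mz -0.07 open 0.63 q7 [ 0.85  0.19 -0.03  1.64  0.01  1.31 -0.86]
travel to target [-6.239e+00 -4.649e+00  5.000e-03] spin
```

Now tool x = −shelf y, and tool y = −shelf x.

```bash
python3 -m jog '[{"travel":[-0.75,-0.6,0],"spin":0,"jaw":0},{"travel":[-1.5,-1.2,0],"spin":0,"jaw":0},{"travel":[-2.25,-1.8,0],"spin":0,"jaw":0},{"travel":[-3.0,-2.4,0],"spin":0,"jaw":0},{"travel":[-3.7,-2.9,0],"spin":0,"jaw":0}]' >/dev/null; python3 st.py 108 -145 222
```

```text
t 1.1 loc [  20.1 -270.6] z 222.3 xang from -ya deg 0.15 F loc [-0.3  -0.72] Fz 0.32 Mz 0.02 open 0.17 q7 [ 0.58  0.24 -0.18  1.59  0.04  1.32 -1.29]
travel to target [-2.507 -1.764  0.006] spin
```

```bash
python3 -m jog '[{"travel":[-0.6,-0.45,0],"spin":0,"jaw":0},{"travel":[-1.2,-0.9,0],"spin":0,"jaw":0},{"travel":[-1.9,-1.3,0],"spin":0,"jaw":0},{"travel":[-2.5,-1.76,0],"spin":0,"jaw":0},{"travel":[-2.5,-1.76,0],"spin":0,"jaw":0}]' >/dev/null; python3 st.py 108 -145 133
python3 - <<'E'
from h import *
for n in ("top","scene"):
    d=snapshot(n);cv2.imwrite(f"pics/{n}1.png",cv2.resize(d["frame"][40:260,120:420,::-1],None,fx=2.6,fy=2.6))
E
```

```text
t 1.6 loc [ 108.7 -140.7] z 221.6 xang from -ya deg 0.56 F loc [-0.48  0.84] Fz 0.49 Mz 0.0 open 0.01 q7 [ 0.39  0.35 -0.25  1.46  0.08  1.35 -1.54]
travel to target [0.092 0.015 1.772] spin
```

View pics/scene1.png

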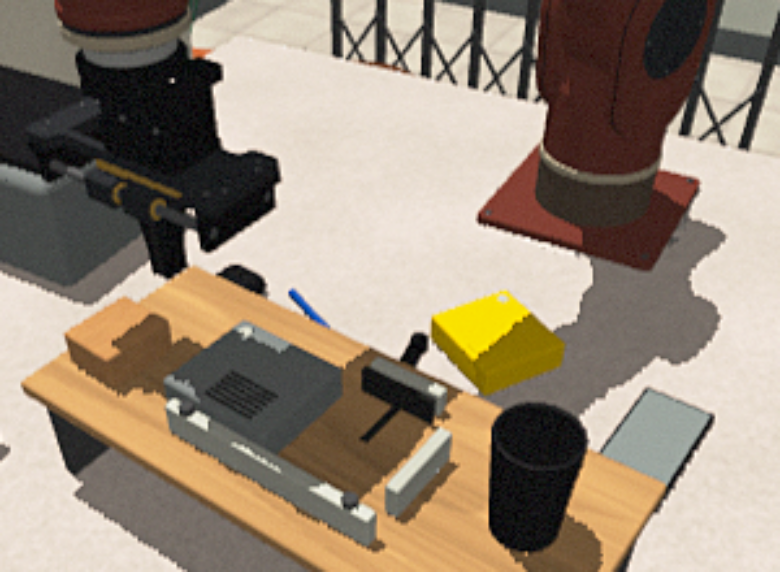

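The fingers are shut and above the gap between the box (125,335) and the computer (250,390). I'll descend partway and re-check.

```bash
python3 -m jog '[{"travel":[0,0,0.1],"spin":0,"jaw":0},{"travel":[0,0,0.4],"spin":0,"jaw":0},{"travel":[0,0,0.8],"spin":0,"jaw":0},{"travel":[0,0,0.9],"spin":0,"jaw":0},{"travel":[0,0,0.9],"spin":0,"jaw":0}]' >/dev/null; python3 st.py 108 -145 133
```

```text
t 2.2 loc [ 105.7 -148.5] z 176.0 xang from -ya deg 0.03 F loc [0.36 0.48] Fz 1.17 Mz 0.01 open 0.01 q7 [ 0.39  0.37 -0.25  1.52  0.09  1.27 -1.54]
travel to target [-0.07  -0.049  0.86 ] spin
```

```bash
python3 -m jog '[{"travel":[-0.08,-0.05,0.1],"spin":0,"jaw":0},{"travel":[-0.08,-0.05,0.4],"spin":0,"jaw":0},{"travel":[-0.08,-0.05,0.7],"spin":0,"jaw":0},{"travel":[-0.08,-0.05,0.86],"spin":0,"jaw":0},{"travel":[-0.08,-0.05,0.86],"spin":0,"jaw":0}]' >/dev/null; python3 st.py 108 -145 133
python3 - <<'E'
from h import *
d=snapshot("scene");cv2.imwrite("pics/scene2.png",cv2.resize(d["frame"][100:250,120:320,::-1],None,fx=4,fy=4))
E
```

```text
t 2.7 loc [ 108.1 -143.7] z 132.3 xang from -ya deg 0.1 F loc [ 0.02 -0.08] Fz -0.33 Mz 0.01 open 0.01 q7 [ 0.39  0.41 -0.25  1.56  0.1   1.19 -1.56]
travel to target [ 0.026  0.003 -0.013] spin
```

View pics/scene2.png

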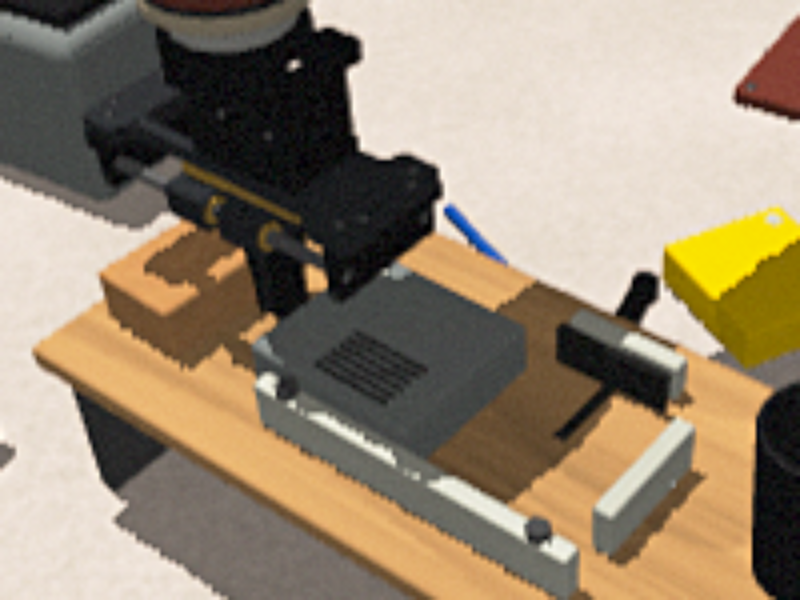

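The fingers are between the box and the computer with no contact. Now I'll start a gentle push (tool −x).

```bash
python3 -m jog '[{"travel":[-0.08,0,0],"spin":0,"jaw":0},{"travel":[-0.16,0,0],"spin":0,"jaw":0},{"travel":[-0.24,0,0],"spin":0,"jaw":0},{"travel":[-0.32,0,0],"spin":0,"jaw":0},{"travel":[-0.4,0,0],"spin":0,"jaw":0}]' >/dev/null; python3 st.py 108 -35 133;python3 -m jog '[{"travel":[-0.1,0,0],"spin":0,"jaw":0},{"travel":[-0.2,0,0],"spin":0,"jaw":0},{"travel":[-0.3,0,0],"spin":0,"jaw":0},{"travel":[-0.4,0,0],"spin":0,"jaw":0},{"travel":[-0.5,0,0],"spin":0,"jaw":0}]' >/dev/null; python3 st.py 108 -35 133
```

```text
t 3.25 loc [ 109.4 -123.9] z 134.9 xang from -ya deg 0.09 F loc [ 0.39 -4.08] Fz 1.46 Mz 0.02 open 0.0 q7 [ 0.36  0.4  -0.25  1.57  0.11  1.19 -1.59]
travel to target [-1.779  0.025  0.036] spin
t 3.75 loc [109.3 -98.6] z 134.8 xang from -ya deg 0.08 F loc [-0.12 -4.67] Fz 2.96 Mz -0.04 open 0.01 q7 [ 0.33  0.39 -0.26  1.57  0.11  1.19 -1.63]
travel to target [-1.273  0.025  0.035] spin
```

```bash
python3 -m jog '[{"travel":[-0.1,0,0],"spin":0,"jaw":0},{"travel":[-0.2,0,0],"spin":0,"jaw":0},{"travel":[-0.3,0,0],"spin":0,"jaw":0},{"travel":[-0.4,0,0],"spin":0,"jaw":0},{"travel":[-0.5,0,0],"spin":0,"jaw":0}]' >/dev/null; python3 st.py 108 -35 133
python3 - <<'E'
from h import *
d=snapshot("scene");cv2.imwrite("pics/scene3.png",cv2.resize(d["frame"][100:250,120:320,::-1],None,fx=4,fy=4))
E
```

```text
t 4.25 loc [109.3 -73.6] z 134.8 xang from -ya deg 0.09 F loc [ 0.89 -5.26] Fz 3.51 Mz -0.02 open 0.01 q7 [ 0.3   0.39 -0.27  1.58  0.11  1.19 -1.68]
travel to target [-0.772  0.024  0.035] spin
```

View pics/scene3.png

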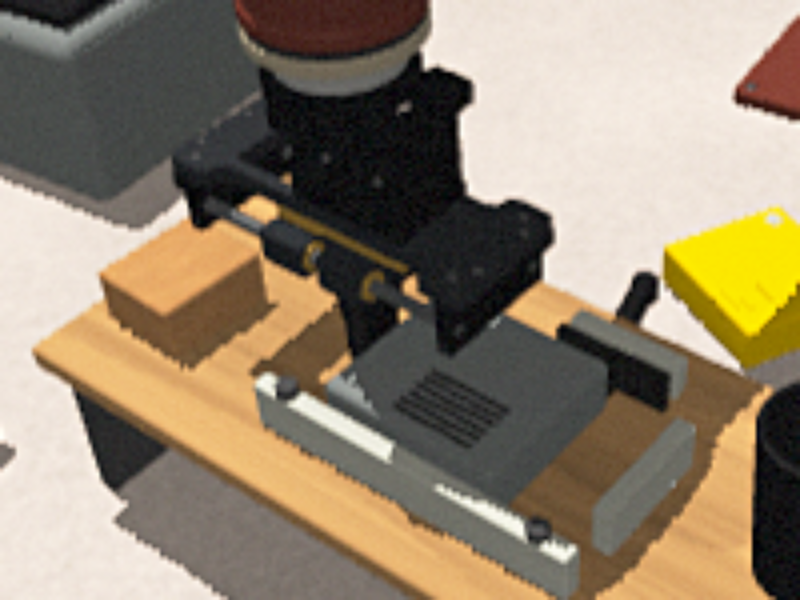

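The computer is sliding straight with about 5 N. I'll continue and then slow down near the stop.

```bash
python3 -m jog '[{"travel":[-0.1,0,0],"spin":0,"jaw":0},{"travel":[-0.2,0,0],"spin":0,"jaw":0},{"travel":[-0.3,0,0],"spin":0,"jaw":0},{"travel":[-0.38,0,0],"spin":0,"jaw":0},{"travel":[-0.46,0,0],"spin":0,"jaw":0}]' >/dev/null; python3 st.py 108 -35 133;python3 -m jog '[{"travel":[-0.04,0,0],"spin":0,"jaw":0},{"travel":[-0.08,0,0],"spin":0,"jaw":0},{"travel":[-0.12,0,0],"spin":0,"jaw":0},{"travel":[-0.14,0,0],"spin":0,"jaw":0},{"travel":[-0.16,0,0],"spin":0,"jaw":0}]' >/dev/null; python3 st.py 108 -35 133
```

```text
t 4.8 loc [109.2 -50.9] z 134.7 xang from -ya deg 0.08 F loc [-1.2  -5.93] Fz 2.12 Mz -0.01 open 0.0 q7 [ 0.27  0.39 -0.28  1.58  0.12  1.19 -1.71]
travel to target [-0.318  0.023  0.035] spin
t 5.3 loc [109.2 -43.1] z 134.8 xang from -ya deg 0.07 F loc [-0.41 -6.41] Fz 3.86 Mz 0.01 open 0.0 q7 [ 0.26  0.39 -0.29  1.58  0.12  1.19 -1.73]
travel to target [-0.162  0.024  0.035] spin
```

```bash
python3 -m jog '[{"travel":[-0.02,0,0],"spin":0,"jaw":0},{"travel":[-0.04,0,0],"spin":0,"jaw":0},{"travel":[-0.06,0,0],"spin":0,"jaw":0},{"travel":[-0.08,0,0],"spin":0,"jaw":0},{"travel":[-0.1,0,0],"spin":0,"jaw":0}]' >/dev/null; python3 st.py 108 -35 133;python3 -m jog '[{"travel":[-0.01,0,0],"spin":0,"jaw":0},{"travel":[-0.02,0,0],"spin":0,"jaw":0},{"travel":[-0.03,0,0],"spin":0,"jaw":0},{"travel":[-0.04,0,0],"spin":0,"jaw":0},{"travel":[-0.05,0,0],"spin":0,"jaw":0}]' >/dev/null; python3 st.py 108 -35 133
```

```text
t 5.8 loc [109.2 -38.2] z 134.7 xang from -ya deg 0.07 F loc [-0.41 -5.27] Fz 3.91 Mz -0.03 open 0.01 q7 [ 0.26  0.39 -0.29  1.58  0.12  1.19 -1.73]
travel to target [-0.063  0.024  0.035] spin
t 6.3 loc [109.2 -35.7] z 134.7 xang from -ya deg 0.07 F loc [-0.04 -6.32] Fz 3.61 Mz 0.04 open 0.0 q7 [ 0.25  0.39 -0.29  1.58  0.12  1.19 -1.74]
travel to target [-0.014  0.023  0.035] spin
```

```bash
for i in 1; do python3 -m jog '[{"travel":[-0.01,0,0],"spin":0,"jaw":0},{"travel":[-0.02,0,0],"spin":0,"jaw":0},{"travel":[-0.03,0,0],"spin":0,"jaw":0},{"travel":[-0.04,0,0],"spin":0,"jaw":0},{"travel":[-0.04,0,0],"spin":0,"jaw":0}]' >/dev/null; python3 st.py 108 -35 133; done
python3 - <<'E'
from h import *
d=snapshot("scene");cv2.imwrite("pics/scene4.png",cv2.resize(d["frame"][140:270,170:320,::-1],None,fx=4.5,fy=4.5))
E
```

```text
t 6.8 loc [109.2 -33.6] z 134.8 xang from -ya deg 0.07 F loc [ 0.47 -4.76] Fz 4.45 Mz 0.02 open 0.0 q7 [ 0.25  0.39 -0.29  1.58  0.12  1.19 -1.74]
travel to target [0.028 0.024 0.035] spin
```

View pics/scene4.png

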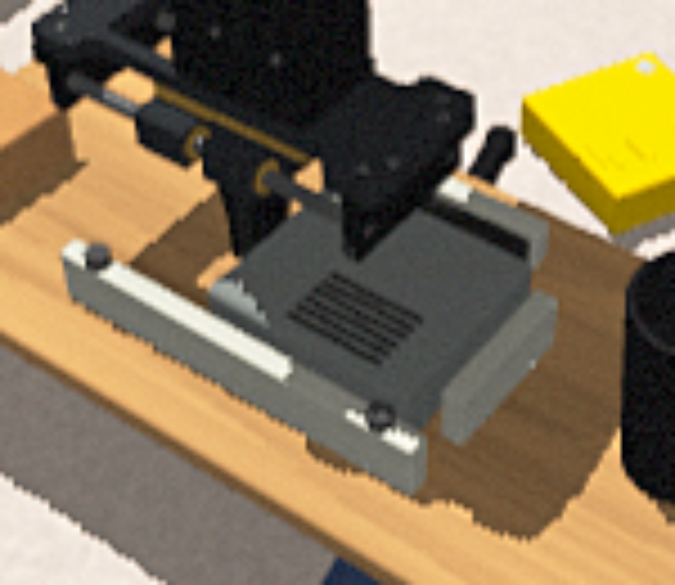

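Nearly there: a slim gap seems to remain at (440,370). I'll keep creeping and watch the force.

```bash
python3 -m jog '[{"travel":[-0.01,0,0],"spin":0,"jaw":0},{"travel":[-0.02,0,0],"spin":0,"jaw":0},{"travel":[-0.03,0,0],"spin":0,"jaw":0},{"travel":[-0.04,0,0],"spin":0,"jaw":0},{"travel":[-0.04,0,0],"spin":0,"jaw":0}]' >/dev/null; python3 st.py 108 -35 133
```

```text
t 7.35 loc [109.1 -31.6] z 134.7 xang from -ya deg 0.07 F loc [-0.08 -5.17] Fz 4.03 Mz 0.01 open 0.0 q7 [ 0.25  0.39 -0.29  1.58  0.12  1.19 -1.75]
travel to target [0.068 0.023 0.034] spin
```

```bash
python3 -m jog '[{"travel":[-0.01,0,0],"spin":0,"jaw":0},{"travel":[-0.02,0,0],"spin":0,"jaw":0},{"travel":[-0.03,0,0],"spin":0,"jaw":0},{"travel":[-0.04,0,0],"spin":0,"jaw":0},{"travel":[-0.04,0,0],"spin":0,"jaw":0}]' >/dev/null; python3 st.py 108 -35 133
```

```text
t 7.85 loc [109.2 -29.6] z 134.8 xang from -ya deg 0.07 F loc [ 0.47 -6.05] Fz 4.03 Mz 0.01 open 0.01 q7 [ 0.24  0.39 -0.29  1.58  0.12  1.19 -1.75]
travel to target [0.108 0.023 0.035] spin
```

```bash
python3 -m jog '[{"travel":[-0.01,0,0],"spin":0,"jaw":0},{"travel":[-0.02,0,0],"spin":0,"jaw":0},{"travel":[-0.03,0,0],"spin":0,"jaw":0},{"travel":[-0.04,0,0],"spin":0,"jaw":0},{"travel":[-0.04,0,0],"spin":0,"jaw":0}]' >/dev/null; python3 st.py 108 -35 133
python3 - <<'E'
from h import *
d=snapshot("scene");cv2.imwrite("pics/scene5.png",cv2.resize(d["frame"][190:250,230:310,::-1],None,fx=9,fy=9,interpolation=2))
d=snapshot("top");cv2.imwrite("pics/top5.png",cv2.resize(d["frame"][90:210,190:320,::-1],None,fx=5,fy=5,interpolation=2))
E
```

```text
t 8.35 loc [109.2 -28. ] z 134.8 xang from -ya deg 0.06 F loc [-0.02 -7.15] Fz 4.59 Mz -0.01 open 0.01 q7 [ 0.24  0.39 -0.29  1.58  0.12  1.19 -1.75]
travel to target [0.141 0.023 0.035] spin
```

View pics/scene5.png

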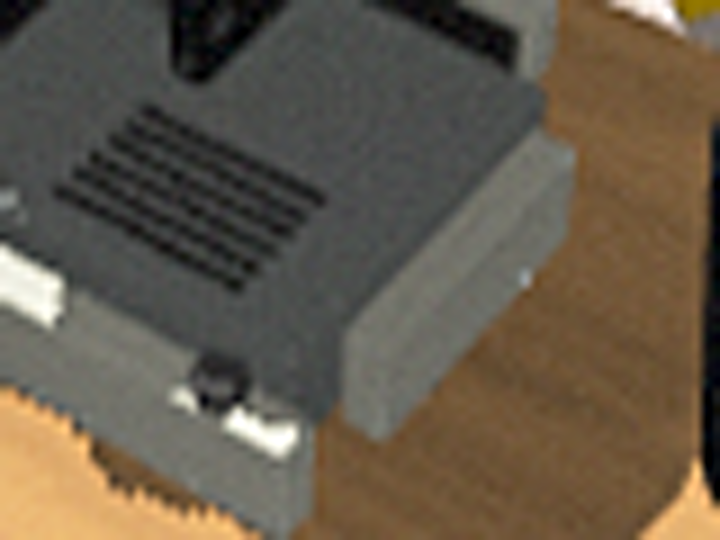

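View pics/top5.png

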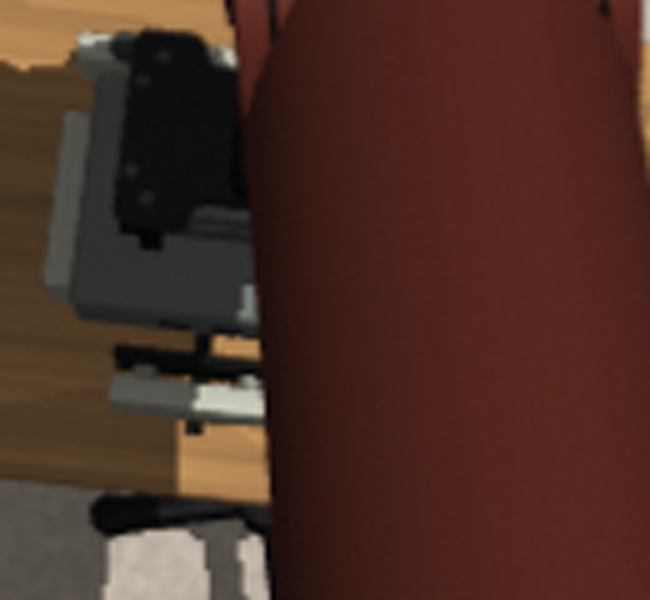

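The computer now looks flush with the stop at (440,230), and the force has begun to rise. A firmer press to seat it, well below 25 N.

```bash
python3 -m jog '[{"travel":[-0.01,0,0],"spin":0,"jaw":0},{"travel":[-0.02,0,0],"spin":0,"jaw":0},{"travel":[-0.03,0,0],"spin":0,"jaw":0},{"travel":[-0.03,0,0],"spin":0,"jaw":0},{"travel":[-0.03,0,0],"spin":0,"jaw":0}]' >/dev/null; python3 st.py 108 -35 133
```

```text
t 8.95 loc [109.1 -27.9] z 134.7 xang from -ya deg -0.01 F loc [-0.36 -9.99] Fz 4.82 Mz 0.01 open 0.01 q7 [ 0.24  0.39 -0.29  1.58  0.12  1.19 -1.75]
travel to target [0.142 0.022 0.035] spin
```

```bash
python3 -m jog '[{"travel":[-0.01,0,0],"spin":0,"jaw":0},{"travel":[-0.02,0,0],"spin":0,"jaw":0},{"travel":[-0.03,0,0],"spin":0,"jaw":0},{"travel":[-0.03,0,0],"spin":0,"jaw":0},{"travel":[-0.03,0,0],"spin":0,"jaw":0}]' >/dev/null; python3 st.py 108 -35 133
```

```text
t 9.45 loc [109.1 -27.9] z 134.8 xang from -ya deg -0.07 F loc [ -0.76 -13.34] Fz 5.4 Mz 0.04 open 0.0 q7 [ 0.24  0.39 -0.29  1.58  0.12  1.19 -1.76]
travel to target [0.143 0.023 0.036] spin
```

Seated: the TCP has stopped at y = −27.9 while the force rose to 13 N. Now back off, lift, and move in front of the knob.

```bash
python3 -m jog '[{"travel":[0.1,0,0],"spin":0,"jaw":0},{"travel":[0.25,0,0],"spin":0,"jaw":0},{"travel":[0.4,0,0],"spin":0,"jaw":0},{"travel":[0.4,0,-0.3],"spin":0,"jaw":0},{"travel":[0.4,0,-0.9],"spin":0,"jaw":0}]' >/dev/null;python3 st.py -62 24 230;  python3 -m jog '[{"travel":[0,0.3,-0.5],"spin":0,"jaw":0},{"travel":[-0.2,0.9,-0.7],"spin":0,"jaw":0},{"travel":[-0.5,1.5,-0.7],"spin":0,"jaw":0},{"travel":[-0.9,2.2,-0.7],"spin":0,"jaw":0},{"travel":[-1.2,2.8,-0.7],"spin":0,"jaw":0}]' >/dev/null; python3 st.py -62 24 230
```

```text
t 9.95 loc [107.6 -44.2] z 178.4 xang from -ya deg 0.09 F loc [ 0.67 -0.56] Fz 0.71 Mz 0.05 open 0.01 q7 [ 0.27  0.36 -0.29  1.53  0.1   1.27 -1.71]
travel to target [-1.37   3.395 -1.016] spin
t 10.45 loc [-32.5  17.3] z 215.7 xang from -ya deg 0.17 F loc [0.27 0.37] Fz 0.7 Mz -0.0 open 0.0 q7 [ 0.24  0.06 -0.36  1.81  0.02  1.28 -1.79]
travel to target [-0.135  0.59  -0.286] spin
```

```bash
python3 -m jog '[{"travel":[-0.1,0.4,0],"spin":0,"jaw":0},{"travel":[-0.12,0.55,0],"spin":0,"jaw":0},{"travel":[-0.12,0.55,0],"spin":0,"jaw":0},{"travel":[-0.12,0.55,0],"spin":0,"jaw":0},{"travel":[-0.12,0.55,0],"spin":0,"jaw":0}]' >/dev/null; python3 st.py -62 24 84
python3 - <<'E'
from h import *
d=snapshot("scene");cv2.imwrite("pics/scene6.png",cv2.resize(d["frame"][80:260,160:400,::-1],None,fx=3.3,fy=3.3,interpolation=2));np.savez("s6.npz",**d)
P=cloud(d);h=P[...,2];L=loc(P);x,y=L[...,0],L[...,1]
m=(h>153.5)&(h<160)&(x>40)&(x<175)&(y>-50)&(y<120)
print("pc",m.sum(),np.nanpercentile(L[m],[1,3,50,97,99],axis=0).round(1).T)
E
```

```text
t 10.95 loc [-57.6  21.1] z 214.6 xang from -ya deg 0.05 F loc [0.65 0.47] Fz -0.47 Mz -0.0 open 0.01 q7 [ 0.24  0.01 -0.36  1.86  0.    1.27 -1.8 ]
travel to target [-0.057  0.088  2.612] spin
pc 1933 [[ 62.9  65.7 114.7 158.2 168.4]
 [-16.4 -14.   39.8  87.2  89.2]]
```

View pics/scene6.png

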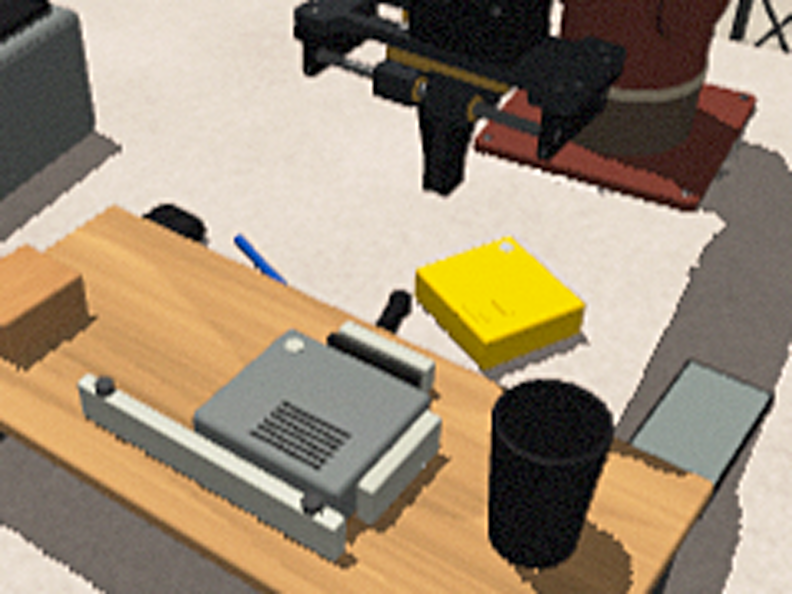

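The computer's left side is flush with the stop (395,450), and its measured y range reaches 89, against a stop face at 90. Now I'll lower the fingers to the left of the forward arm (395,310).

```bash
python3 -m jog '[{"travel":[-0.05,0.09,0.4],"spin":0,"jaw":0},{"travel":[-0.05,0.09,0.9],"spin":0,"jaw":0},{"travel":[-0.05,0.09,1.4],"spin":0,"jaw":0},{"travel":[-0.05,0.09,1.7],"spin":0,"jaw":0},{"travel":[-0.05,0.09,1.8],"spin":0,"jaw":0}]' >/dev/null; python3 st.py -62 24 84; python3 -m jog '[{"travel":[0,0,0.2],"spin":0,"jaw":0},{"travel":[0,0,0.4],"spin":0,"jaw":0},{"travel":[0,0,0.6],"spin":0,"jaw":0},{"travel":[0,0,0.75],"spin":0,"jaw":0},{"travel":[0,0,0.75],"spin":0,"jaw":0}]' >/dev/null; python3 st.py -62 24 84
python3 - <<'E'
from h import *
d=snapshot("top");cv2.imwrite("pics/top7.png",cv2.resize(d["frame"][140:260,170:300,::-1],None,fx=5,fy=5,interpolation=2))
E
```

```text
t 11.5 loc [-63.7  23.7] z 122.7 xang from -ya deg 0.07 F loc [ 0.05 -0.47] Fz 0.63 Mz 0.04 open 0.0 q7 [ 0.23  0.08 -0.37  1.99  0.03  1.08 -1.83]
travel to target [-0.007 -0.036  0.774] spin
t 12.0 loc [-63.6  23.9] z 86.0 xang from -ya deg 0.1 F loc [-0.18 -0.54] Fz -0.3 Mz -0.03 open 0.01 q7 [ 0.23  0.13 -0.37  2.02  0.05  1.   -1.85]
travel to target [-0.002 -0.033  0.04 ] spin
```

View pics/top7.png

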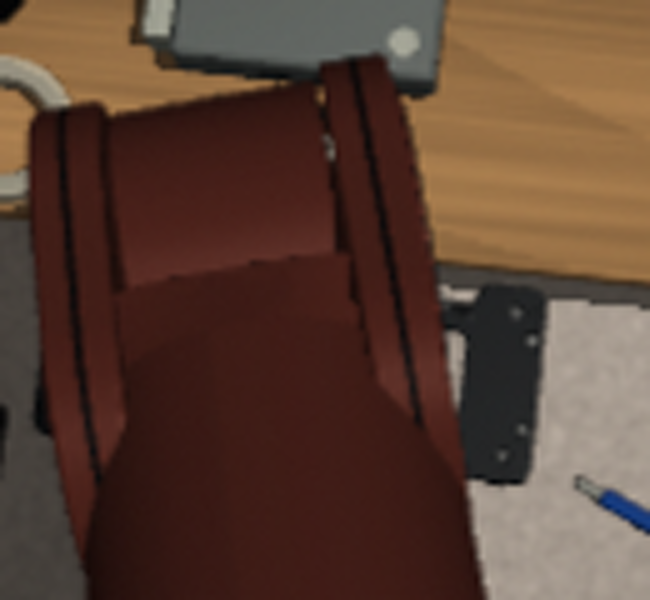

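```bash
cat >> st.py <<'E'
q=loc(p);r=np.hypot(*q);a=np.arctan2(-q[1],-q[0]);c=16.
phi=a+np.arcsin(c/r);F=np.array(s["wrist_force"])[:2]@np.c_[xa,ya]
print("phi",phi.round(3),"torque on knob Nm (z)",((q[0]*-F[1]-q[1]*-F[0])/1000).round(3),"r",r.round(1))
E
python3 -m jog '[{"travel":[0.06,0,0.06],"spin":0,"jaw":0},{"travel":[0.12,0,0.06],"spin":0,"jaw":0},{"travel":[0.18,0,0.06],"spin":0,"jaw":0},{"travel":[0.24,0,0.06],"spin":0,"jaw":0},{"travel":[0.30,0,0.06],"spin":0,"jaw":0}]' >/dev/null; python3 st.py; python3 -m jog '[{"travel":[0.06,0,0],"spin":0,"jaw":0},{"travel":[0.12,0,0],"spin":0,"jaw":0},{"travel":[0.18,0,0],"spin":0,"jaw":0},{"travel":[0.24,0,0],"spin":0,"jaw":0},{"travel":[0.30,0,0],"spin":0,"jaw":0}]' >/dev/null; python3 st.py
```

```text
t 12.55 loc [-62.8   8.6] z 84.3 xang from -ya deg 0.09 F loc [-0.79  0.87] Fz 0.33 Mz -0.03 open 0.0 q7 [ 0.24  0.12 -0.36  2.03  0.05  1.   -1.82]
phi 0.118 torque on knob Nm (z) 0.048 r 63.4
t 13.05 loc [-62.2  -4.4] z 84.4 xang from -ya deg 0.18 F loc [1.91 6.31] Fz -0.85 Mz 0.1 open 0.01 q7 [ 0.26  0.12 -0.35  2.03  0.05  0.99 -1.78]
phi 0.331 torque on knob Nm (z) 0.384 r 62.4
```

```bash
python3 -m jog '[{"travel":[0.08,0,0],"spin":0,"jaw":0},{"travel":[0.16,-0.01,0],"spin":0,"jaw":0},{"travel":[0.24,-0.02,0],"spin":0,"jaw":0},{"travel":[0.30,-0.03,0],"spin":0,"jaw":0},{"travel":[0.36,-0.05,0],"spin":0,"jaw":0}]' >/dev/null; python3 st.py -52.9 -36 84
```

```text
t 13.55 loc [-60.2 -22.5] z 84.3 xang from -ya deg 0.18 F loc [0.09 6.08] Fz 0.55 Mz 0.14 open 0.01 q7 [ 0.29  0.12 -0.33  2.03  0.05  0.99 -1.74]
travel to target [ 0.27  -0.146  0.005] spin
phi 0.61 torque on knob Nm (z) 0.364 r 64.3
```

```bash
python3 -m jog '[{"travel":[0.06,-0.02,0],"spin":0,"jaw":0},{"travel":[0.12,-0.05,0],"spin":0,"jaw":0},{"travel":[0.18,-0.08,0],"spin":0,"jaw":0},{"travel":[0.24,-0.11,0],"spin":0,"jaw":0},{"travel":[0.29,-0.14,0],"spin":0,"jaw":0}]' >/dev/null; python3 st.py -44.5 -46 84
```

```text
t 14.05 loc [-53.7 -37.2] z 84.0 xang from -ya deg 0.17 F loc [-1.06  5.86] Fz -0.05 Mz 0.03 open 0.01 q7 [ 0.3   0.13 -0.32  2.02  0.05  1.   -1.71]
travel to target [ 0.176 -0.183 -0.001] spin
phi 0.854 torque on knob Nm (z) 0.354 r 65.3
```

```bash
python3 -m jog '[{"travel":[0.05,-0.04,0],"spin":0,"jaw":0},{"travel":[0.10,-0.08,0],"spin":0,"jaw":0},{"travel":[0.15,-0.13,0],"spin":0,"jaw":0},{"travel":[0.19,-0.18,0],"spin":0,"jaw":0},{"travel":[0.22,-0.22,0],"spin":0,"jaw":0}]' >/dev/null; python3 st.py -40 -50 84
```

```text
t 14.55 loc [-42.4 -47.3] z 84.0 xang from -ya deg 0.2 F loc [-0.73  8.87] Fz -1.23 Mz 0.04 open 0.0 q7 [ 0.31  0.16 -0.31  1.99  0.05  1.   -1.69]
travel to target [ 0.053 -0.048 -0.   ] spin
phi 1.095 torque on knob Nm (z) 0.411 r 63.6
```

```bash
python3 -m jog '[{"travel":[-0.12,0.1,0],"spin":0,"jaw":0},{"travel":[-0.2,0.2,-0.1],"spin":0,"jaw":0},{"travel":[-0.2,0.2,-0.5],"spin":0,"jaw":0},{"travel":[-0.7,0.2,-0.7],"spin":0,"jaw":0},{"travel":[-1.3,0.2,-0.7],"spin":0,"jaw":0}]' >/dev/null; python3 st.py -44 56 118
python3 - <<'E'
from h import *
d=snapshot("scene");cv2.imwrite("pics/scene8.png",cv2.resize(d["frame"][110:260,190:350,::-1],None,fx=4.5,fy=4.5,interpolation=2))
E
```

```text
t 15.05 loc [-51.8  15. ] z 121.1 xang from -ya deg -0.07 F loc [0.42 0.58] Fz 0.49 Mz -0.07 open 0.01 q7 [ 0.24  0.1  -0.36  1.97  0.04  1.08 -1.82]
travel to target [-0.82  -0.154  0.061] spin
phi 0.019 torque on knob Nm (z) 0.036 r 53.9
```

View pics/scene8.png

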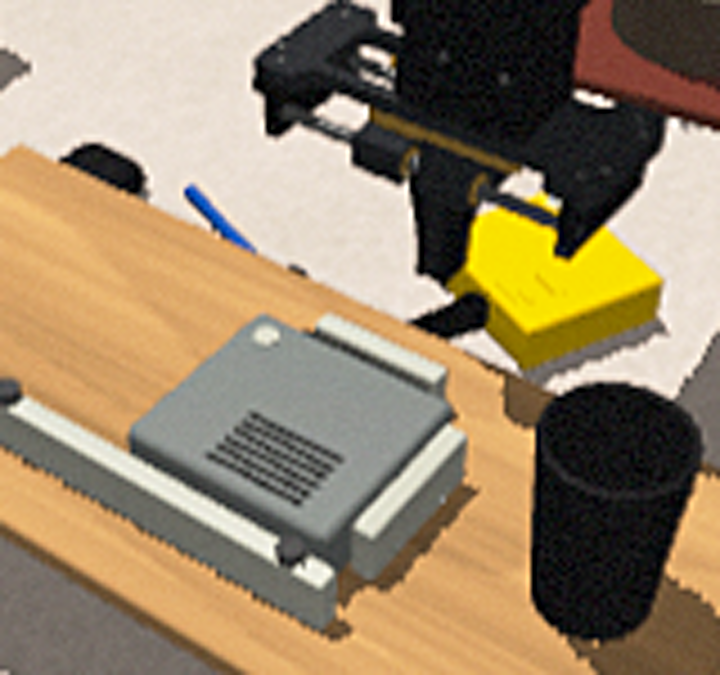

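The jaw (380,350) has advanced and the computer is still flush with the stop. The next arm points forward-left at (455,312). I'll move to its left and lower.

```bash
python3 -m jog '[{"travel":[-0.3,0,0],"spin":0,"jaw":0},{"travel":[-0.6,-0.05,0],"spin":0,"jaw":0},{"travel":[-0.82,-0.1,0],"spin":0,"jaw":0},{"travel":[-0.82,-0.15,0],"spin":0,"jaw":0},{"travel":[-0.82,-0.15,0],"spin":0,"jaw":0}]' >/dev/null; python3 st.py -44 56 84
```

```text
t 15.6 loc [-44.9  56. ] z 119.1 xang from -ya deg 0.1 F loc [ 0.41 -1.1 ] Fz 0.77 Mz -0.01 open 0.01 q7 [ 0.19  0.14 -0.4   1.94  0.06  1.08 -1.91]
travel to target [ 0.    -0.018  0.701] spin
phi -0.67 torque on knob Nm (z) -0.027 r 71.8
```

```bash
python3 -m jog '[{"travel":[0,0,0.15],"spin":0,"jaw":0},{"travel":[0,0,0.35],"spin":0,"jaw":0},{"travel":[0,0,0.55],"spin":0,"jaw":0},{"travel":[0,0,0.7],"spin":0,"jaw":0},{"travel":[0,0,0.7],"spin":0,"jaw":0}]' >/dev/null; python3 st.py -54 41 84
```

```text
t 16.1 loc [-46.1  56.1] z 82.5 xang from -ya deg 0.09 F loc [-0.27 -0.27] Fz -0.5 Mz -0.04 open 0.0 q7 [ 0.18  0.18 -0.4   1.97  0.08  1.01 -1.93]
travel to target [ 0.303  0.159 -0.03 ] spin
phi -0.662 torque on knob Nm (z) -0.027 r 72.6
```

```bash
python3 -m jog '[{"travel":[0.1,0.02,0],"spin":0,"jaw":0},{"travel":[0.2,0.04,0],"spin":0,"jaw":0},{"travel":[0.28,0.06,0],"spin":0,"jaw":0},{"travel":[0.34,0.1,0],"spin":0,"jaw":0},{"travel":[0.40,0.14,0],"spin":0,"jaw":0}]' >/dev/null; python3 st.py -60 22 84
```

```text
t 16.6 loc [-50.9  36.9] z 84.7 xang from -ya deg 0.11 F loc [4.45 2.45] Fz -0.02 Mz 0.05 open 0.0 q7 [ 0.21  0.15 -0.38  2.    0.07  1.   -1.88]
travel to target [0.297 0.182 0.014] spin
phi -0.37 torque on knob Nm (z) 0.289 r 62.9
```

```bash
python3 -m jog '[{"travel":[0.06,0.05,0],"spin":0,"jaw":0},{"travel":[0.12,0.09,0],"spin":0,"jaw":0},{"travel":[0.18,0.13,0],"spin":0,"jaw":0},{"travel":[0.24,0.16,0],"spin":0,"jaw":0},{"travel":[0.30,0.19,0],"spin":0,"jaw":0}]' >/dev/null; python3 st.py -63 9.7 84
```

```text
t 17.1 loc [-60.1  22.2] z 85.1 xang from -ya deg 0.12 F loc [3.76 4.45] Fz 1.0 Mz -0.02 open 0.0 q7 [ 0.23  0.13 -0.38  2.02  0.06  1.   -1.85]
travel to target [0.25  0.058 0.02 ] spin
phi -0.101 torque on knob Nm (z) 0.351 r 64.1
```

```bash
python3 -m jog '[{"travel":[0.05,0.02,0],"spin":0,"jaw":0},{"travel":[0.10,0.03,0],"spin":0,"jaw":0},{"travel":[0.15,0.04,0],"spin":0,"jaw":0},{"travel":[0.20,0.05,0],"spin":0,"jaw":0},{"travel":[0.24,0.06,0],"spin":0,"jaw":0}]' >/dev/null; python3 st.py -64 -3 84
python3 - <<'E'
from h import *
d=snapshot("scene");cv2.imwrite("pics/scene9.png",cv2.resize(d["frame"][170:250,210:310,::-1],None,fx=7.5,fy=7.5,interpolation=2))
E
```

```text
t 17.6 loc [-63.1  10.5] z 85.0 xang from -ya deg 0.14 F loc [3.71 6.59] Fz -1.17 Mz 0.1 open 0.01 q7 [ 0.25  0.12 -0.37  2.03  0.05  0.99 -1.82]
travel to target [0.271 0.018 0.019] spin
phi 0.087 torque on knob Nm (z) 0.455 r 64.0
```

View pics/scene9.png

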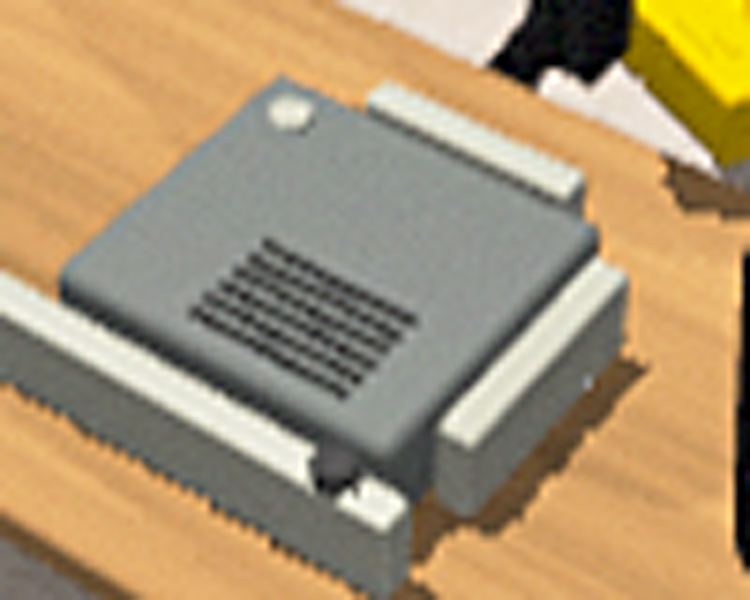

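```bash
cat >> st.py <<'E'
n=np.array([np.sin(phi),-np.cos(phi)]);o=np.array([-np.cos(phi),-np.sin(phi)])
N=-F@n;f=-F@o
print("N",N.round(2),"f",f.round(2),"TORQUE",(N*np.sqrt(r*r-c*c)/1000+.007*f).round(3),"theta2",(phi+np.pi/2).round(3))
E
cat > meas.py <<'E'
from h import *
d=snapshot("scene");P=cloud(d);h=P[...,2];L=loc(P);x,y=L[...,0],L[...,1]
m=(h>153.5)&(h<160)&(x>40)&(x<190)&(y>-10)&(y<75)
print("pc x",np.nanpercentile(x[m],[.5,2,50,98,99.5]).round(1),m.sum())
m=(h>143)&(h<152)&(x>10)&(x<60)&(y>5)&(y<65);print("jaw x",np.nanpercentile(x[m],[2,10,50,90,98]).round(1))
m=(h>145)&(h<152.5)&(x>150)&(x<190)&(y>-90)&(y<90);print("fence x",np.nanpercentile(x[m],[2,10,50,90,98]).round(1))
E
python3 meas.py
python3 - <<'E'
import re
src=open('meas.py').read().replace('d=snapshot("scene")','d=dict(np.load("%s.npz"))')
for n in("s6","scene0"):
    print(n)
    try: exec(src%n)
    except Exception as e: print(e)
E
```

```text
pc x [ 63.6  66.2 117.  160.6 161.7] 1497
jaw x [38.8 40.5 45.5 49.8 50.9]
fence x [160.5 161.7 171.9 177.  177.8]
s6
pc x [ 61.7  64.2 114.4 158.2 159.6] 1491
jaw x [24.7 27.1 35.3 47.5 48.1]
fence x [158.7 159.6 171.7 176.9 177.7]
scene0
pc x [ 65.3  67.3 110.2 170.  172.6] 47
jaw x [24.6 26.8 35.3 47.4 48.4]
fence x [159.2 161.3 172.3 177.1 177.7]
```

The computer has moved about 2 mm towards the fence, pushed by the jaw (θ≈1.65, torque ≈0.42 including sliding friction). I'll go on in small steps and log the torque.

```bash
python3 -m jog '[{"travel":[0.02,0,0],"spin":0,"jaw":0},{"travel":[0.04,0,0],"spin":0,"jaw":0},{"travel":[0.06,0,0],"spin":0,"jaw":0},{"travel":[0.08,0.01,0],"spin":0,"jaw":0},{"travel":[0.10,0.01,0],"spin":0,"jaw":0}]' >/dev/null; python3 st.py|tail -2;python3 meas.py
```

```text
phi 0.158 torque on knob Nm (z) 0.425 r 64.1
N 5.6 f 4.84 TORQUE 0.381 theta2 1.728
pc x [ 64.7  67.2 117.4 161.2 162.3] 1509
jaw x [39.9 41.3 46.2 50.8 52. ]
fence x [161.1 162.4 171.8 177.  177.6]
```

```bash
python3 -m jog '[{"travel":[0.02,0,0],"spin":0,"jaw":0},{"travel":[0.04,0,0],"spin":0,"jaw":0},{"travel":[0.06,0,0],"spin":0,"jaw":0},{"travel":[0.08,0,0],"spin":0,"jaw":0},{"travel":[0.10,0,0],"spin":0,"jaw":0}]' >/dev/null; python3 st.py|tail -2;python3 meas.py
```

```text
phi 0.236 torque on knob Nm (z) 0.431 r 64.0
N 5.89 f 4.11 TORQUE 0.394 theta2 1.807
pc x [ 65.9  67.8 118.3 162.5 163.5] 1518
jaw x [41.3 42.5 47.5 52.1 52.9]
fence x [162.1 163.6 172.  177.  177.7]
```

```bash
python3 -m jog '[{"travel":[0.02,0,0],"spin":0,"jaw":0},{"travel":[0.04,0,0],"spin":0,"jaw":0},{"travel":[0.06,0,0],"spin":0,"jaw":0},{"travel":[0.08,-0.01,0],"spin":0,"jaw":0},{"travel":[0.10,-0.01,0],"spin":0,"jaw":0}]' >/dev/null; python3 st.py|tail -2;python3 meas.py
```

```text
phi 0.315 torque on knob Nm (z) 0.435 r 63.8
N 5.97 f 4.13 TORQUE 0.398 theta2 1.886
pc x [ 66.4  69.1 119.2 163.1 164.3] 1510
jaw x [41.9 42.7 48.3 52.7 53.4]
fence x [163.1 164.3 172.2 177.  177.7]
```

```bash
python3 -m jog '[{"travel":[0.02,0,0],"spin":0,"jaw":0},{"travel":[0.04,0,0],"spin":0,"jaw":0},{"travel":[0.06,-0.01,0],"spin":0,"jaw":0},{"travel":[0.08,-0.01,0],"spin":0,"jaw":0},{"travel":[0.10,-0.02,0],"spin":0,"jaw":0}]' >/dev/null; python3 st.py|tail -2;python3 meas.py
```

```text
phi 0.394 torque on knob Nm (z) 0.41 r 63.6
N 5.93 f 2.81 TORQUE 0.385 theta2 1.965
pc x [ 67.3  69.7 119.5 163.7 165.2] 1510
jaw x [42.6 43.9 49.4 54.  54.9]
fence x [163.9 165.1 172.4 177.1 177.7]
```

```bash
python3 -m jog '[{"travel":[0.02,0,0],"spin":0,"jaw":0},{"travel":[0.04,-0.01,0],"spin":0,"jaw":0},{"travel":[0.06,-0.02,0],"spin":0,"jaw":0},{"travel":[0.08,-0.02,0],"spin":0,"jaw":0},{"travel":[0.10,-0.03,0],"spin":0,"jaw":0}]' >/dev/null; python3 st.py|tail -2;python3 meas.py
```

```text
phi 0.471 torque on knob Nm (z) 0.491 r 62.9
N 6.8 f 4.79 TORQUE 0.448 theta2 2.042
pc x [ 67.4  69.4 119.4 163.7 164.9] 1515
jaw x [43.7 45.1 49.8 54.5 55.3]
fence x [163.7 165.2 172.5 177.1 177.8]
```

```bash
python3 -m jog '[{"travel":[0.02,-0.01,0],"spin":0,"jaw":0},{"travel":[0.04,-0.01,0],"spin":0,"jaw":0},{"travel":[0.06,-0.02,0],"spin":0,"jaw":0},{"travel":[0.07,-0.02,0],"spin":0,"jaw":0},{"travel":[0.08,-0.03,0],"spin":0,"jaw":0}]' >/dev/null; python3 st.py|tail -2;python3 meas.py
```

```text
phi 0.534 torque on knob Nm (z) 0.583 r 62.6
N 8.68 f 3.56 TORQUE 0.551 theta2 2.105
pc x [ 67.4  69.9 119.8 163.4 165.1] 1516
jaw x [44.2 45.6 50.7 54.6 56.3]
fence x [163.9 165.1 172.6 177.  177.6]
```

The computer stopped against the fence (x constant) and the torque rose from 0.39 to 0.45 to 0.55. From both torque and angle the jaw force is about 17–22 N, so I stop here, back off and lift.

```bash
python3 -m jog '[{"travel":[-0.12,0.06,0],"spin":0,"jaw":0},{"travel":[-0.25,0.1,0],"spin":0,"jaw":0},{"travel":[-0.25,0.1,-0.1],"spin":0,"jaw":0},{"travel":[-0.25,0.1,-0.6],"spin":0,"jaw":0},{"travel":[-0.25,0.1,-1.3],"spin":0,"jaw":0}]' >/dev/null; python3 st.py|head -1;python3 -m jog '[{"travel":[0,0.5,-0.7],"spin":0,"jaw":0},{"travel":[0.4,1.0,-1.4],"spin":0,"jaw":0},{"travel":[1.2,1,-1.5],"spin":0,"jaw":0},{"travel":[2,1,-1.5],"spin":0,"jaw":0},{"travel":[2.8,1,-1.5],"spin":0,"jaw":0}]' >/dev/null; python3 st.py|head -1; python3 -m jog '[{"travel":[0.8,0,0],"spin":0,"jaw":0},{"travel":[1.6,0,0],"spin":0,"jaw":0},{"travel":[2.4,0,0],"spin":0,"jaw":0},{"travel":[3.2,0,0],"spin":0,"jaw":0},{"travel":[4,0,0],"spin":0,"jaw":0}]' >/dev/null; python3 st.py|head -1; python3 meas.py
python3 - <<'E'
from h import *
for n in("scene","top"):
    d=snapshot(n);cv2.imwrite(f"pics/{n}E.png",cv2.resize(d["frame"][:,:,::-1],(800,600)));np.savez(n+"E.npz",**d)
E
```

```text
t 21.5 loc [-66.8  -7.5] z 148.7 xang from -ya deg 0.1 F loc [ 0.59 -0.42] Fz -0.26 Mz -0.04 open 0.0 q7 [ 0.28  0.04 -0.35  1.97  0.01  1.14 -1.75]
t 22.0 loc [-115.5 -148.9] z 225.2 xang from -ya deg 0.1 F loc [0.64 0.48] Fz 0.49 Mz 0.01 open 0.0 q7 [ 0.43 -0.11 -0.16  1.95 -0.02  1.3  -1.41]
t 22.5 loc [-115.4 -349. ] z 224.6 xang from -ya deg 0.08 F loc [0.84 0.38] Fz -0.47 Mz -0.03 open 0.01 q7 [ 0.6   0.06  0.06  1.78 -0.    1.29 -1.02]
pc x [ 67.4  69.6 119.4 163.2 164.5] 1509
jaw x [43.7 45.4 50.9 55.1 56.3]
fence x [163.6 165.1 172.5 177.1 177.5]
```

View pics/topE.png

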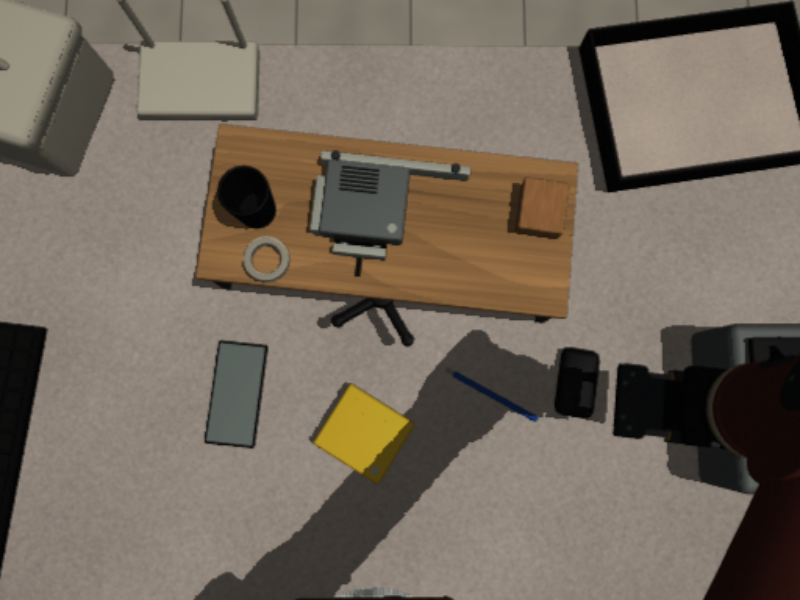

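View pics/sceneE.png

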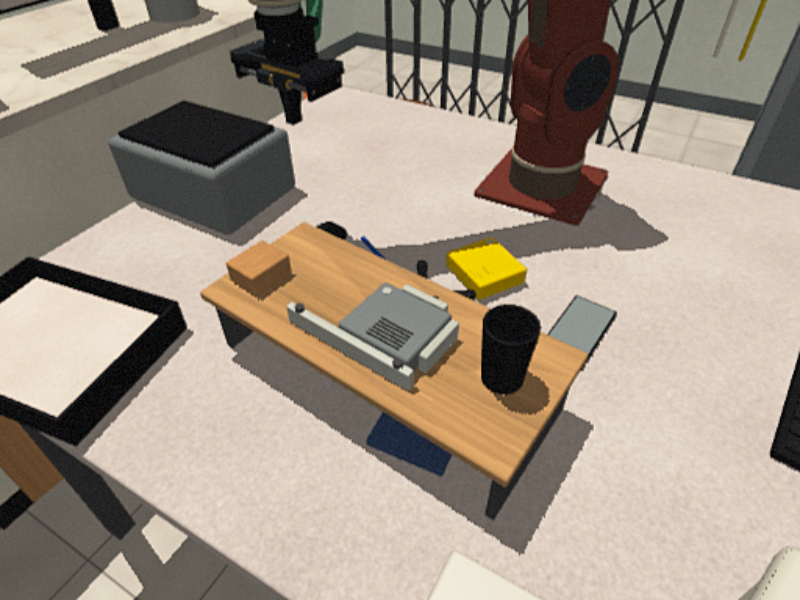

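Everything else is where it was. The computer (365,200 in the top view) sits between jaw, fence and stop. A final numeric check follows: the knob angle and the computer–stop gap.

Run:
```python
from h import *
for nm in("topE","sceneE"):
    d=dict(np.load(nm+".npz"));P=cloud(d);h=P[...,2];L=loc(P);x,y=L[...,0],L[...,1]
    m=(h>153.5)&(h<160)&(x>70)&(x<160)&(y>-50)&(y<120)
    for a,b in((75,90),(95,115),(120,140)):
        k=m&(x>a)&(x<b);print(nm,"pc y edges",np.nanpercentile(y[k],[1,99]).round(1))
    k=(h>83)&(h<105)&(x<-35)&(x>-95)&(y<10)&(y>-70);q=L[k]
    if k.sum(): print("arm phi",np.arctan2(-q[:,1].mean(),-q[:,0].mean()).round(3),k.sum())
d=dict(np.load("topE.npz"));cv2.imwrite("pics/zE.png",cv2.resize(d["frame"][90:225,190:280,::-1],None,fx=4.4,fy=4.4,interpolation=2))
```

```text
topE pc y edges [-17.7  88.6]
topE pc y edges [-17.6  87.5]
topE pc y edges [-18.3  87.7]
arm phi 0.611 116
sceneE pc y edges [-16.4  88.6]
sceneE pc y edges [-17.   89.3]
sceneE pc y edges [-16.3  89.1]
arm phi 0.622 54
```

View pics/zE.png

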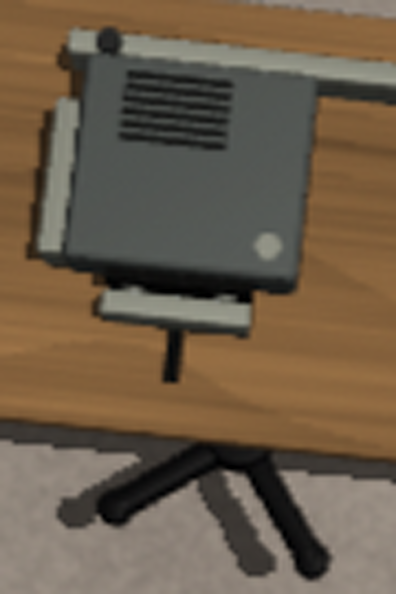

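```bash
python3 -c "
from cell import *
print(finish_job())"
```

```text
the job is handed in; nothing more can be done
None
```

I slid the grey computer left until it was against the end stop, then tightened the knob until the jaw gripped it. I backed the gripper off and handed the job in at about 23 s on the robot's clock. No verdict was reported.

- **Slide:** The computer moved with about 5 N. It stopped dead at the end stop, and I pressed to about 13 N to seat it. In the last pictures its left edge is at shelf y ≈ 88–89, straight along its depth. The stop face is at 90, so this is flush within camera accuracy.
- **Clamp:** I turned the knob with two arm pushes. After the jaw reached the computer it pushed it back about 4–5 mm, and it met the fence at a knob angle of about 1.97 rad. I stopped at about 2.1 rad, when the torque had risen from 0.39 to about 0.55 N m.
- **Jaw force:** My estimate is 17 N from the knob angle and up to about 22 N from the torque. Both are inside the 8 to 30 N range, but the torque reading was above the 0.47 N m you wanted.
- **Disagreement:** The final picture gives a knob angle of about 2.18–2.19 rad, against 2.1 from the fingers and 2.12 from the jaw's travel. That difference is within my measuring error. If 2.18–2.19 is right and the bite angle is as I estimated, the force would be about 25 N, still in range.
- **After letting go:** The computer and jaw stayed where they were, the robot was clear of everything, and the other things in the pictures look unmoved.

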